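# Clamp the spent-cell jar and twist its tight cap free

## Robot

A 7-joint arm with a two-finger parallel gripper is mounted at the origin on the work surface. World frame = base frame: x ahead of the robot, y to its left, z up, the work surface at z = 0. Lengths are in m, angles in rad, forces in N, time in s.
With the tool pointing down it reaches from about 0.4 to 0.85 m from the base axis. Payload 10.4 kg.
Tool frame: the origin (TCP) lies at the very end of the fingers, on their centre line; the grasp point (between the pads) lies r.pinch_z behind it (r.pinch_z is the distance from the TCP to the grasp point, in m); z points along the fingers, x is the direction in which the jaws open and shut, and the axes are right-handed (so a half turn about z gives the same grasp; the last joint's range is limited). The gripper opens to 87 mm and grips with 3 to 60 N. Pads are 19 mm wide; open, the fingers measure 117 mm over their backs; the gripper's body (75 mm by 190 mm) begins 51 mm behind the grasp point.
Start: joints at [1.195, 0.332, -0.065, 1.46, 0.022, 1.35, -0.088], TCP at [0.216, -0.587, 0.223] pointing down, gripper open.
Joint ranges: [-2.6, 2.6], [-0.5, 2.12], [-1.47, 1.34], [0.16, 2.42], [-1.27, 4.41], [0.06, 2.06], [-2.6, 2.6]. Speed limits (rad/s): [2.22, 2.22, 2.79, 2.79, 3.14, 3.14, 3.14].

## Interface

Orientations are given as a unit quaternion [x, y, z, w].
In Python, from bench import r gives the robot as it stands.
- The arm moves only by the tool carry_out, never from a script. Its argument "increments" is text: rows parted by semicolons, each of 7 numbers parted by spaces: the turn, a rotation vector about the tool's x, y, z in degrees, then the shift along the tool's x, y, z in m, then the finger opening in m, from 0 to 0.087. A call has exactly 5 rows; each row is the pose to reach, as a shift and turn from the pose measured when the call began, along the tool's axes at that moment; what a row does not reach only later rows make up. A row lasts 1/8 s, in which the tool goes at most 62.5 mm and 10.7 degrees, less where a joint would pass 70% of its speed; a pose out of reach is approached as far as the arm can. A call with a gripper value outside its range is refused whole. The fingers move at their own pace and stop on an object; "squeeze" is the grip in N (left out, the last holds). Time passes only in rows, so rows that repeat a pose let the fingers close, or fill a call up. It gives the time, the measured TCP pose, the force and the opening at its end, in the units of the state.
- r.read_state(): the state, without advancing time (a new reading comes with each control period).
- r.camera(name): name is "scene" or "top"; returns (picture, depth): 420x560x3 uint8, blue, green, red; 420x560 float32, m along the optical axis (not along the pixel's ray), 0 where there is no reading.
- r.camera_model(name): a dict with "K" (3x3 intrinsics, pixels), "extrinsics" (4x4, takes a point from camera to world coordinates). Camera axes: x right, y down, z forward; pixel columns grow to the right and rows downward; lengths in m; the calibration is good to about 2 mm. A picture is of the moment at which its call begins. camera_model takes no time and is no camera call.
- r.close_job(): hands the job in, once; it reports no verdict.
The state is a dict: "time": time; "joint_positions": joint angles; "joint_vel": joint speeds; "joint_torque": joint torques, N m; "ee_pos": TCP position; "eef_rot": TCP orientation; "ft_force": force on the tool from outside, world axes, zero at the start; "torque": the same for the moment, N m; "width": finger opening in m.
Only numpy, scipy, OpenCV 4.12 (cv2) and the standard library are available. Lean on these libraries where they do the work, as an engineer would, in place of code of your own. Each camera call takes 0.05 s, during which the arm holds its last target.

## Task

Open the jar of spent cells: first swing the red clamp lever by its knob all the way round to its stop so that the jaw braces the jar. Then twist the jar's tight steel cap anticlockwise, stop as soon as its threads let go (do not keep twisting), and lift it straight up without pulling the jar out of the clamp or turning it. Finish still holding the cap in the gripper, level and clear, about a finger's width above the jar's mouth, with the jar still clamped; leave everything else on the work surface where it is.

Things in the scene. Friction and masses are not known exactly. Their poses are not given: they have to be found in the camera images.
- lever (a joint): Red clamp lever, swinging level about a vertical pin: 0 rad = open, grows clockwise seen from above towards clamped, hard stop at 1.2. Starts at 0 to 0.35. Its friction brake makes it stay wherever it is left and takes about 4.5 N at the knob; from 0.6 on the jaw presses the jar and it takes up to 7 N.
- lever_knob (a point): Centre of the gripping height of the upright round red knob at the end of the lever: 18 mm diameter, standing up from the lever arm; it is free from 20 mm below this point to 16 mm above it. Circles lever_hinge at 92 mm.
- lever_hinge (a point): Point on the vertical axis of the lever's pin, at the same height as lever_knob. The arm is 14 mm wide and 8 mm thick and lies about 22 to 30 mm lower than this point.
- clamp: Blue jar clamp fixed to the shelf, base plate 120 x 225 x 12 mm; origin on the shelf under the jar's place. Its y axis points from the lever and jaw side to the fixed aluminium V block; block and jaw reach up to 48 mm above the shelf.
- jaw: Black rubber jaw of the clamp, 44 x 10 x 32 mm, pushed along the clamp's +y by the lever against the jar with about 16 N when clamped; origin is that of the clamp at height 0 when open (not on the jaw itself).
- jar: Loose round glass jar, 58 mm across up to a 44 to 50 mm high shoulder, neck 41 mm across, mouth 74 mm above its base, about 0.3 kg; origin at the centre of its underside. It stands on the 12 mm base plate with 3 mm of play until clamped, which shifts it up to 4 mm towards the V block.
- jar_mouth (a point): Centre of the rim of the jar's neck, 74 mm above the jar's underside. A sprung orange gasket plate stands in it and rises up to 8 mm above the rim when the cap is off.
- jar_mark (a point): Point on the side of the jar's body, 29 mm from its axis on its own x axis, 22 mm up; shows whether the jar turns.
- cap: Steel cap, 56 mm across, 20 mm high, 0.06 kg; origin at its centre (half-way up), z up; screwed on, 70 mm above the jar's underside. A gasket spring pushes it up (15 N) against short threads. Turned anticlockwise from above it rises 2.5 mm and comes free after about 50 degrees; a stop is met at about 90. The neck is free for 10 mm below the cap, so fingertips may reach 20 mm below its centre.
- cap_mark (a point): Yellow dot on the cap's top, 21 mm from the axis along the cap's x axis; at the start it lies on the jar's x side.
Mind the look-alikes: they are no part of the job. What is shaped like the cap but black, brown or orange is not meant.

How it is judged:
By the outcome, as a careful person would: the job done as asked, in the order asked, and still so for the second after the job is handed in, while the arm keeps its last pose, push and grip.
It also fails if it takes over 48 s, if anything falls off the work surface, if the arm or the gripper's body presses on something with over 40 N, if the wrist force passes 120 N, or if a joint passes its speed limit or range.

## Working session

There is one attempt and no reset: what is moved stays moved. The work goes in short steps, Python scripts to look and compute and a tool call to move; the robot and the scene stay as the last step left them, time stands still between calls to the robot, and variables do not carry over. Pictures are saved under pics/ and viewed, and the job is handed in when it is done.

Besides the shell and the picture viewer there is one more tool, called after "Emit:" as name(argument=value, ...), one argument or row to a line, values as JSON. carry_out: Moves the arm, as the interface text tells. Its arguments: {"type":"object","properties":{"increments":{"type":"string"},"squeeze":{"type":"number"}},"required":["increments"]}

```bash
ls; mkdir -p pics
python3 - <<'E'
from bench import r
import cv2,numpy as np
np.set_printoptions(precision=4,suppress=True)
s=r.read_state();print(s, r.pinch_z)
for n in("scene","top"):
    im,d=r.camera(n);cv2.imwrite(f"pics/{n}0.png",im);np.save(f"{n}0.npy",d);m=r.camera_model(n);print(n,m["K"],m["extrinsics"])
E
```

```text
pics
{'time': 0.0, 'joint_positions': array([ 1.1954,  0.3329, -0.0647,  1.4609,  0.0216,  1.3499, -0.0885]), 'joint_vel': array([-0.0016,  0.0011,  0.0004,  0.0001, -0.002 ,  0.0002, -0.0004]), 'joint_torque': array([ -0.0015, -62.3261,   0.0239, -38.9899,  -0.0614,   0.0397,
         0.0002]), 'ee_pos': array([ 0.2158, -0.5861,  0.2217]), 'eef_rot': array([ 0.8202, -0.572 , -0.0006, -0.0004]), 'ft_force': array([ 0.6332, -0.2364,  1.4816]), 'torque': array([-0.0115,  0.0391, -0.0448]), 'width': 0.08734864404300244} 0.0187
scene [[500.8816   0.     280.5465]
 [  0.     500.8816 204.9056]
 [  0.       0.       1.    ]] [[-0.7632  0.4603 -0.4534  0.8295]
 [ 0.6462  0.5461 -0.5331  0.3725]
 [ 0.0022 -0.6999 -0.7143  0.6309]
 [ 0.      0.      0.      1.    ]]
top [[458.3017   0.     282.8803]
 [  0.     458.3017 213.0697]
 [  0.       0.       1.    ]] [[ 0.01   -0.9972  0.0736  0.4476]
 [-1.     -0.01    0.0001 -0.0333]
 [ 0.0007 -0.0736 -0.9973  0.7144]
 [ 0.      0.      0.      1.    ]]
```

View pics/scene0.png

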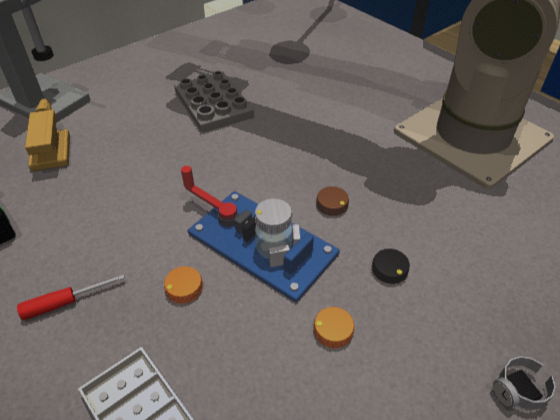

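View pics/top0.png

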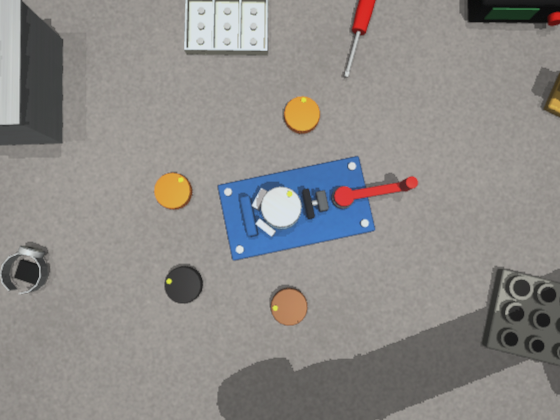

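The top view shows the clamp at about (297,207), the steel cap at (281,208), the lever hinge at (343,196) and the knob at (411,183). The black, brown and orange caps are look-alikes. Next I'll measure these.

```bash
cat > h.py <<'E'
from bench import r
import cv2,numpy as np
np.set_printoptions(precision=4,suppress=True)
def pts(n,d):
    m=r.camera_model(n);K=m["K"];E=m["extrinsics"]
    v,u=np.mgrid[0:d.shape[0],0:d.shape[1]]
    p=np.stack([(u-K[0,2])/K[0,0]*d,(v-K[1,2])/K[1,1]*d,d],-1)@E[:3,:3].T+E[:3,3]
    p[d==0]=np.nan
    return p
def ray(n,u,v,z):
    m=r.camera_model(n);K=m["K"];E=m["extrinsics"]
    d=E[:3,:3]@np.array([(u-K[0,2])/K[0,0],(v-K[1,2])/K[1,1],1]);o=E[:3,3]
    return o+d*(z-o[2])/d[2]
def masks(im):
    h=cv2.cvtColor(im,cv2.COLOR_BGR2HSV);H,S,V=h[...,0],h[...,1],h[...,2]
    return dict(red=((H<6)|(H>174))&(S>150)&(V>70),blue=(H>100)&(H<125)&(S>120)&(V>50),yellow=(H>24)&(H<36)&(S>130)&(V>120))
E
python3 - <<'E'
from h import *
for n,box in (("top",(210,420,150,270)),("scene",(170,350,160,300))):
    im=cv2.imread(f"pics/{n}0.png");d=np.load(f"{n}0.npy");P=pts(n,d);M=masks(im)
    u0,u1,v0,v1=box
    B=np.zeros(d.shape,bool);B[v0:v1,u0:u1]=1
    print(n,"table z",np.nanmedian(P[...,2]))
    red=M["red"]&B
    z=P[...,2]
    for lo,hi in((0,.03),(.03,.045),(.045,.06),(.06,.08),(.08,.1),(.1,.12)):
        m=red&(z>lo)&(z<hi)
        if m.sum(): print("red",lo,hi,m.sum(),np.nanmean(P[m],0),np.argwhere(m).mean(0)[::-1])
    m=B&(z>.083)&(z<.12)&~red
    q=P[m];print("cap top",m.sum(),np.median(q,0),q.min(0),q.max(0),(q.min(0)+q.max(0))/2)
    (c,rad)=cv2.minEnclosingCircle(np.argwhere(m)[:,::-1].astype(np.float32));print(c,rad)
    y=M["yellow"]&B;print("yel",y.sum(),np.nanmean(P[y],0),np.argwhere(y).mean(0)[::-1])
    b=M["blue"]&B&(z<.025)
    print("blue",np.nanmedian(P[b],0),cv2.minAreaRect(P[b][:,:2].astype(np.float32)*1000))
im=cv2.imread("pics/top0.png");cv2.imwrite("pics/tz.png",cv2.resize(im[140:275,205:430],None,fx=3.5,fy=3.5))
im=cv2.imread("pics/scene0.png");cv2.imwrite("pics/sz.png",cv2.resize(im[155:300,170:350],None,fx=4,fy=4))
E
```

```text
top table z -3.851390267239907e-05
red 0 0.03 5 [ 0.538  -0.1397  0.017 ] [352.6 188.4]
red 0.03 0.045 712 [ 0.5291 -0.1519  0.0371] [362.8596 192.7331]
red 0.045 0.06 2 [ 0.5317 -0.2108  0.0538] [405.5 190. ]
red 0.06 0.08 114 [ 0.5401 -0.2131  0.0734] [410.807  182.3772]
cap top 1279 [ 0.5019 -0.0295  0.0917] [ 0.4746 -0.0568  0.0833] [ 0.5296 -0.0018  0.0951] [ 0.5021 -0.0293  0.0892]
(280.2960510253906, 206.98355102539062) 20.397205352783203
yel 16 [ 0.5207 -0.0418  0.0923] [289.375 193.25 ]
blue [ 0.5018 -0.0644  0.0116] ((508.5845947265625, -52.99537658691406), (118.35245513916016, 223.1212615966797), 12.491872787475586)
scene table z -0.00027381858032071715
red 0 0.03 2 [ 0.5342 -0.1129  0.0295] [226. 217.]
red 0.03 0.045 466 [ 0.5323 -0.1515  0.0367] [213.221  200.7961]
red 0.045 0.06 53 [ 0.5447 -0.2059  0.0531] [187.6792 179.7925]
red 0.06 0.08 94 [ 0.5435 -0.2089  0.0697] [186.0106 171.3298]
cap top 904 [ 0.5063 -0.0249  0.0913] [ 0.4766 -0.0563  0.083 ] [ 0.5314 -0.0001  0.0949] [ 0.504  -0.0282  0.0889]
(273.0, 213.5) 18.554075241088867
yel 23 [ 0.5046 -0.038   0.0543] [264.913  225.2174]
blue [ 0.5386 -0.0224  0.0113] ((510.4508972167969, -49.05973815917969), (119.17471313476562, 223.5491485595703), 12.407380104064941)
```

View pics/tz.png

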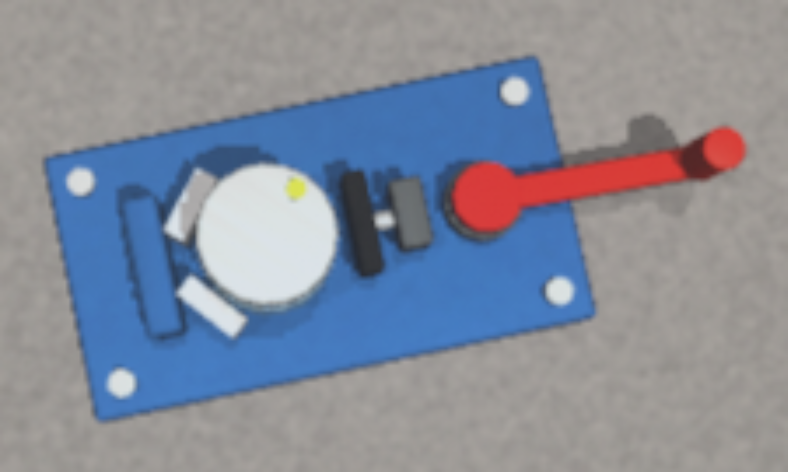

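View pics/sz.png

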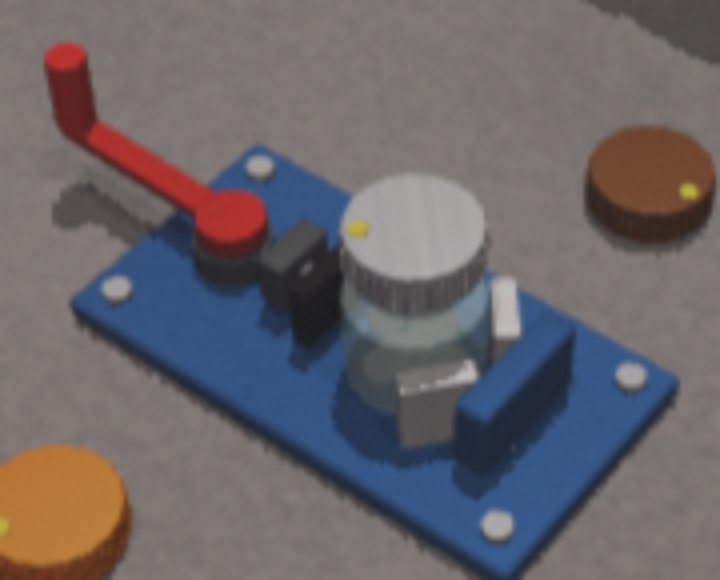

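Run:
```python
from h import *
im=cv2.imread("pics/top0.png");M=masks(im)["red"];P=pts("top",np.load("top0.npy"))
m=M&(P[...,2]>.072);m[:,:395]=0;m[:150]=0;m[300:]=0;m[:,425:]=0
q=np.argwhere(m);c,rad=cv2.minEnclosingCircle(q[:,::-1].astype(np.float32));print(c,rad,q.mean(0),P[m].mean(0));k=ray("top",*c,.076)
m=M&(P[...,2]<.05);m[:,:330]=0;m[:,356]=0;m[:150]=0;m[300:]=0
e=cv2.morphologyEx(m.astype(np.uint8),cv2.MORPH_OPEN,cv2.getStructuringElement(2,(13,13)))
q=np.argwhere(e>0);print(len(q),q.mean(0),P[e>0].mean(0))
c,rad=cv2.minEnclosingCircle(q[:,::-1].astype(np.float32));h=ray("top",*c,P[e>0][:,2].mean());print(c,rad,h)
print("knob",k,"hinge",h,np.linalg.norm((k-h)[:2]),np.degrees(np.arctan2(*(k-h)[1::-1])))
im=cv2.imread("pics/scene0.png");M=masks(im)["red"];P=pts("scene",np.load("scene0.npy"))
m=M&(P[...,2]>.0735)&(P[...,2]<.08);m[:,:170]=0;m[:,205:]=0
q=np.argwhere(m);print(q.mean(0),P[m].mean(0),ray("scene",*q.mean(0)[::-1],.076))
```

```text
(410.9788818359375, 182.31689453125) 6.017879009246826 [182.3981 410.8835] [ 0.54   -0.2131  0.0738]
285 [196.4667 344.6281] [ 0.5232 -0.1247  0.0375]
(345.0, 196.5) 10.594910621643066 [ 0.5231 -0.1252  0.0375]
knob [ 0.5398 -0.2126  0.076 ] hinge [ 0.5231 -0.1252  0.0375] 0.08896675229257879 -79.21531005686298
[168.5789 186.    ] [ 0.542  -0.2102  0.0741] [ 0.543  -0.2081  0.076 ]
```

Emit:
carry_out(
  increments="0 0 -10 -0.026 -0.048 0 0.087; 0 0 -20 -0.053 -0.095 0 0.087; 0 0 -30 -0.080 -0.143 0 0.087; 0 0 -40 -0.106 -0.190 0.01 0.06; 0 0 -50 -0.133 -0.240 0.02 0.05",
)

```text
time: 0.72
ee_pos: [0.3957, -0.3771, 0.2017]
eef_rot: [0.986, -0.169, -0.0, -0.0]
ft_force: [0.8, 0.5, 0.7]
width: 0.0739
```

```bash
cat >> h.py <<'E'
from scipy.spatial.transform import Rotation as Ro
def goto(p,yaw):
    s=r.read_state();R=Ro.from_quat(s["eef_rot"])
    a=np.radians(yaw);x=np.array([np.cos(a),np.sin(a),0]);z=np.array([0,0,-1.]);T=Ro.from_matrix(np.stack([x,np.cross(z,x),z],1))
    print("t",s["time"],"pos",s["ee_pos"],"yaw",np.degrees(np.arctan2(*R.as_matrix()[1::-1,0])),"F",s["ft_force"],"M",s["torque"],"w",s["width"])
    print("rot",(R.inv()*T).as_rotvec(degrees=True),"shift",R.inv().apply(np.array(p)-s["ee_pos"]))
E
python3 -c "
from h import *
goto([.541,-.211,.10],11);print(r.read_state()['joint_positions'])"
```

```text
t 0.725 pos [ 0.3957 -0.3771  0.2017] yaw -19.488588354273453 F [0.8213 0.5154 0.7427] M [-0.0436 -0.1015  0.0325] w 0.07393755421354413
rot [ -0.0512   0.0398 -30.4886] shift [ 0.0816 -0.205   0.1017]
[ 0.973   0.194  -0.3331  1.6848  0.0656  1.2749  0.2863]
```

Emit:
carry_out(
  increments="0 0 -8 0.020 -0.051 0.02 0.05; 0 0 -16 0.041 -0.103 0.05 0.05; 0 0 -24 0.061 -0.154 0.07 0.05; 0 0 -30.5 0.082 -0.205 0.09 0.05; 0 0 -30.5 0.082 -0.205 0.102 0.05",
)

```text
time: 1.35
ee_pos: [0.5434, -0.2057, 0.0984]
eef_rot: [0.995, 0.1, -0.0, -0.002]
ft_force: [-0.8, -0.7, -0.5]
width: 0.0502
```

Run:
```python
from h import *
goto([.541,-.211,.045],11)
for n in("scene","top"):
    im,d=r.camera(n);cv2.imwrite(f"pics/{n}1.png",im)
    c=im[120:270,150:300] if n=="scene" else im[130:280,300:450]
    cv2.imwrite(f"pics/{n}1z.png",cv2.resize(c,None,fx=3.5,fy=3.5))
```

```text
t 1.35 pos [ 0.5434 -0.2057  0.0984] yaw 11.512912915429085 F [-0.8149 -0.7066 -0.5097] M [-0.0194 -0.0953 -0.0457] w 0.05016330804709424
rot [-0.244  -0.0057  0.5129] shift [-0.0034  0.005   0.0533]
```

View pics/scene1z.png

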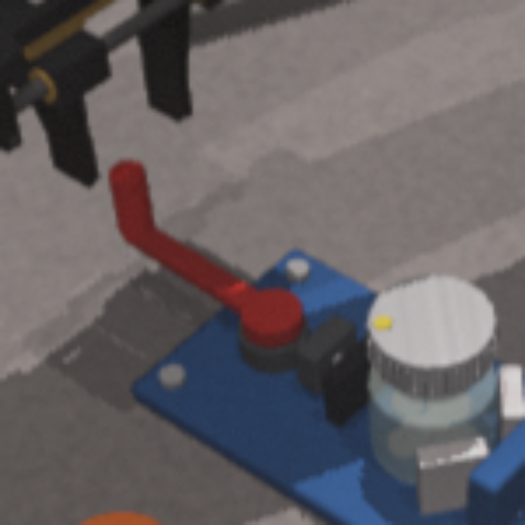

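View pics/top1.png

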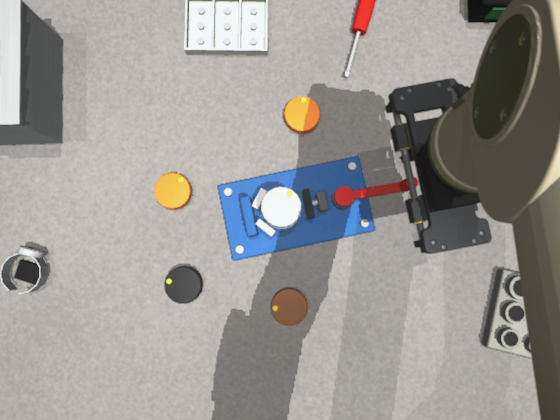

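Run:
```python
from h import *
s=r.read_state()
for n in("scene","top"):
    m=r.camera_model(n);E=np.linalg.inv(m["extrinsics"])
    for p in (s["ee_pos"],[.541,-.211,.076]):
        q=m["K"]@(E[:3,:3]@np.array(p)+E[:3,3]);print(n,q[:2]/q[2])
print((187.5,162.9),ray("scene",187.5,162.9,.098))
```

```text
scene [184.8103 157.1165]
scene [186.0878 167.1959]
top [413.9774 179.6236]
top [409.8199 181.4341]
(187.5, 162.9) [ 0.5449 -0.1953  0.098 ]
```

Emit:
carry_out(
  increments="0 0 0.5 -0.0034 0.005 0.01 0.05; 0 0 0.5 -0.0034 0.005 0.03 0.05; 0 0 0.5 -0.0034 0.005 0.045 0.05; 0 0 0.5 -0.0034 0.005 0.053 0.05; 0 0 0.5 -0.0034 0.005 0.053 0.05",
)

```text
time: 2.08
ee_pos: [0.5375, -0.2158, 0.0442]
eef_rot: [0.996, 0.092, -0.002, -0.002]
ft_force: [0.1, -0.0, 0.9]
width: 0.0496
```

Run:
```python
from h import *
goto([.541,-.211,.045],11)
for n in("scene",):
    im,d=r.camera(n)
    c=im[120:270,150:300]
    cv2.imwrite(f"pics/{n}2z.png",cv2.resize(c,None,fx=3.5,fy=3.5))
```

```text
t 2.075 pos [ 0.5375 -0.2158  0.0442] yaw 10.556202648303596 F [ 0.0646 -0.0027  0.8646] M [-0.0095 -0.1438  0.004 ] w 0.04964610636466374
rot [-0.2017  0.2307 -0.4442] shift [ 0.0043 -0.004  -0.0008]
```

View pics/scene2z.png

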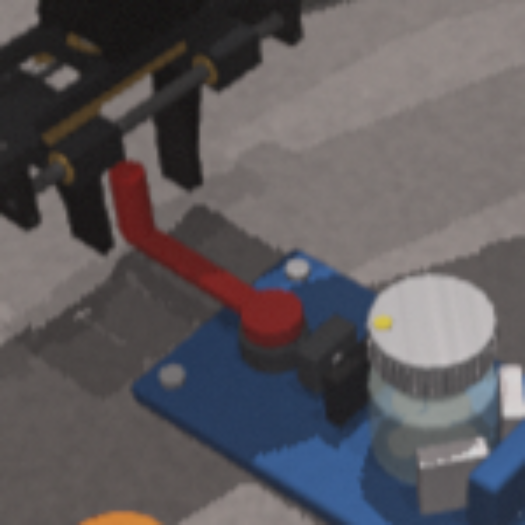

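Emit:
carry_out(
  increments="0 0 0 0.004 -0.004 -0.001 0.05; 0 0 0 0.004 -0.004 -0.001 0.05; 0 0 0 0.004 -0.004 -0.001 0.01; 0 0 0 0.004 -0.004 -0.001 0.01; 0 0 0 0.004 -0.004 -0.001 0.01",
  squeeze=15,
)

```text
time: 2.75
ee_pos: [0.541, -0.2113, 0.0459]
eef_rot: [0.996, 0.092, -0.002, -0.001]
ft_force: [0.5, 1.3, 0.7]
width: 0.0278
```

Run:
```python
from h import *
goto([.541,-.211,.045],11)
```

```text
t 2.75 pos [ 0.541  -0.2113  0.0459] yaw 10.547580052812854 F [0.4573 1.3248 0.6829] M [ 0.0276 -0.0964 -0.0019] w 0.027751877384225687
rot [-0.164   0.1881 -0.4527] shift [ 0.0001 -0.0003  0.0009]
```

Emit:
carry_out(
  increments="0 0 0 0 0 0 0.01; 0 0 0 0 0 0 0.01; 0 0 0 0 0 0 0.01; 0 0 0 0 0 0 0.01; 0 0 0 0 0 0 0.01",
  squeeze=15,
)

```text
time: 3.38
ee_pos: [0.541, -0.2114, 0.0458]
eef_rot: [0.996, 0.092, -0.002, -0.001]
ft_force: [-0.3, 0.5, 0.6]
width: 0.0175
```

```bash
cat >> h.py <<'E'
H=np.array([.5235,-.1235])
def arc(deg,n=5,rad=None,dyaw=None):
    """poses along the clockwise arc about the hinge, relative to the current tool pose"""
    s=r.read_state();R=Ro.from_quat(s["eef_rot"]);p=s["ee_pos"]
    v=p[:2]-H
    print("t",s["time"],"pos",p,"radius",np.linalg.norm(v),"lever ang",np.degrees(np.arctan2(v[1],v[0])),"yaw",np.degrees(np.arctan2(*R.as_matrix()[1::-1,0])),"F",s["ft_force"],"M",s["torque"],"w",s["width"])
    for k in range(1,n+1):
        a=np.radians(-deg*k/n);c,S=np.cos(a),np.sin(a)
        w=np.array([[c,-S],[S,c]])@v
        if rad: w*= rad/np.linalg.norm(w)
        print(round(deg*k/n,1),R.inv().apply([*(w-v),.046-p[2]]))
E
python3 -c "
from h import *
arc(30,5,.092)"
```

```text
t 3.375 pos [ 0.541  -0.2114  0.0458] radius 0.0895954269398086 lever ang -78.75636361496137 yaw 10.545450928312798 F [-0.2524  0.4826  0.5972] M [-0.0757 -0.0176 -0.0224] w 0.01748167613736418
6.0 [-0.0096  0.002  -0.0001]
12.0 [-0.0191  0.0006 -0.0001]
18.0 [-0.0285 -0.0018 -0.0001]
24.0 [-0.0375 -0.0051 -0.    ]
30.0 [-0.0461 -0.0094  0.    ]
```

Emit:
carry_out(
  increments="0 0 6 -0.0095 0.0005 0 0.01; 0 0 12 -0.019 -0.001 0 0.01; 0 0 18 -0.028 -0.0035 0 0.01; 0 0 24 -0.037 -0.007 0 0.01; 0 0 30 -0.0455 -0.011 0 0.01",
  squeeze=20,
)

```text
time: 4.0
ee_pos: [0.4949, -0.2079, 0.0459]
eef_rot: [0.985, -0.17, -0.001, -0.001]
ft_force: [5.3, 2.5, -5.6]
width: 0.0176
```

```bash
python3 -c "
from h import *
arc(25,5)"
```

```text
t 4.0 pos [ 0.4949 -0.2079  0.0459] radius 0.08907014770537779 lever ang -108.71811577792495 yaw -19.59515088461038 F [ 5.3247  2.4976 -5.5777] M [ 0.6898 -1.2918  0.0343] w 0.017591574287701143
5.0 [-0.0078 -0.0002 -0.0001]
10.0 [-0.0155 -0.0011 -0.    ]
15.0 [-0.0231 -0.0027 -0.    ]
20.0 [-0.0305 -0.0049  0.    ]
25.0 [-0.0378 -0.0078  0.    ]
```

Emit:
carry_out(
  increments="0 0 4 -0.0062 -0.0001 0 0.01; 0 0 8 -0.0124 -0.0007 0 0.01; 0 0 11 -0.0171 -0.0013 0 0.01; 0 0 14 -0.0216 -0.0023 0 0.01; 0 0 17 -0.0261 -0.0036 0 0.01",
  squeeze=25,
)

```text
time: 4.62
ee_pos: [0.472, -0.1957, 0.0459]
eef_rot: [0.949, -0.315, -0.001, -0.001]
ft_force: [3.7, -0.9, -4.6]
width: 0.0172
```

```bash
python3 -c "
from h import *
arc(15,5)"
```

```text
t 4.625 pos [ 0.472  -0.1957  0.0459] radius 0.08868635849612753 lever ang -125.46468621544112 yaw -36.66280815106483 F [ 3.6795 -0.9144 -4.6433] M [-0.3936 -0.8541  0.145 ] w 0.017161618581782542
3.0 [-0.0046 -0.     -0.0001]
6.0 [-0.0093 -0.0003 -0.0001]
9.0 [-0.0139 -0.0008 -0.    ]
12.0 [-0.0185 -0.0016 -0.    ]
15.0 [-0.023  -0.0025 -0.    ]
```

Emit:
carry_out(
  increments="0 0 2 -0.0031 0 0 0.01; 0 0 4 -0.0062 -0.0001 0 0.01; 0 0 6 -0.0093 -0.0003 0 0.01; 0 0 8 -0.0124 -0.0006 0 0.01; 0 0 8 -0.0124 -0.0006 0 0.01",
)

```text
time: 5.25
ee_pos: [0.4621, -0.1875, 0.0459]
eef_rot: [0.925, -0.38, -0.001, -0.001]
ft_force: [1.8, -0.2, -4.8]
width: 0.0171
```

```bash
python3 -c "
from h import *
arc(15,5)"
```

```text
t 5.25 pos [ 0.4621 -0.1875  0.0459] radius 0.0886596559927502 lever ang -133.7952667537526 yaw -44.689078149765905 F [ 1.8436 -0.2484 -4.7515] M [-0.1259 -0.5781  0.1582] w 0.017137657197798178
3.0 [-0.0046 -0.     -0.0001]
6.0 [-0.0093 -0.0003 -0.0001]
9.0 [-0.0139 -0.0009 -0.0001]
12.0 [-0.0185 -0.0016 -0.0001]
15.0 [-0.023  -0.0027 -0.0001]
```

Emit:
carry_out(
  increments="0 0 2 -0.0031 0 0 0.01; 0 0 4 -0.0062 -0.0001 0 0.01; 0 0 6 -0.0093 -0.0003 0 0.01; 0 0 8 -0.0124 -0.0006 0 0.01; 0 0 8 -0.0124 -0.0006 0 0.01",
)

```text
time: 5.88
ee_pos: [0.4536, -0.178, 0.0459]
eef_rot: [0.896, -0.444, -0.001, -0.001]
ft_force: [4.4, -0.5, -6.3]
width: 0.0172
```

```bash
python3 -c "
from h import *
arc(15,5)"
```

```text
t 5.875 pos [ 0.4536 -0.178   0.0459] radius 0.08858583377939795 lever ang -142.05019312606302 yaw -52.743090125489324 F [ 4.3552 -0.486  -6.3018] M [-0.1499 -0.8267  0.1327] w 0.017233112291156694
3.0 [-0.0046 -0.0001 -0.0001]
6.0 [-0.0093 -0.0004 -0.0001]
9.0 [-0.0139 -0.0009 -0.    ]
12.0 [-0.0184 -0.0017 -0.    ]
15.0 [-0.023  -0.0027 -0.    ]
```

Emit:
carry_out(
  increments="0 0 2 -0.0031 0 0 0.01; 0 0 4 -0.0062 -0.0001 0 0.01; 0 0 5 -0.0078 -0.0003 0 0.01; 0 0 6 -0.0093 -0.0003 0 0.01; 0 0 6 -0.0093 -0.0003 0 0.01",
)

```text
time: 6.5
ee_pos: [0.45, -0.1725, 0.0462]
eef_rot: [0.871, -0.491, 0.001, -0.001]
ft_force: [13.8, -11.2, -18.7]
width: 0.0173
```

```bash
python3 -c "
from h import *
arc(15,5)"
```

```text
t 6.5 pos [ 0.45   -0.1725  0.0462] radius 0.08831064667654182 lever ang -146.28291446037457 yaw -58.817459165045264 F [ 13.754  -11.2154 -18.7378] M [-2.4854 -3.0834  0.2466] w 0.017320684040382617
3.0 [-0.0046  0.0001  0.0002]
6.0 [-0.0092 -0.0001  0.0002]
9.0 [-0.0138 -0.0005  0.0002]
12.0 [-0.0184 -0.0011  0.0002]
15.0 [-0.023  -0.002   0.0002]
```

Emit:
carry_out(
  increments="0 0 0 -0.001 0 0 0.01; 0 0 0 -0.001 0 0 0.045; 0 0 0 0 0 0 0.045; 0 0 0 0 0 0 0.045; 0 0 0 0 0 0 0.045",
)

```text
time: 7.12
ee_pos: [0.4499, -0.1724, 0.0462]
eef_rot: [0.871, -0.491, 0.001, -0.001]
ft_force: [0.5, -0.6, 1.4]
width: 0.0434
```

```bash
python3 -c "
from h import *
goto([.45,-.1725,.13],-59)"
```

```text
t 7.125 pos [ 0.4499 -0.1724  0.0462] yaw -58.81438207080598 F [ 0.4839 -0.5715  1.3765] M [-0.0029 -0.0049 -0.038 ] w 0.04337971461579768
rot [-0.171  -0.0659  0.1857] shift [ 0.0002 -0.0003 -0.0838]
```

Emit:
carry_out(
  increments="0 0 0 0 0 -0.02 0.06; 0 0 0 0 0 -0.05 0.07; 0 0 -5 0 0 -0.08 0.08; 0 0 -12 0 0 -0.10 0.087; 0 0 -19 0 0 -0.10 0.087",
)

```text
time: 7.75
ee_pos: [0.4505, -0.1727, 0.148]
eef_rot: [0.941, -0.339, 0.003, -0.001]
ft_force: [-0.6, -1.0, -0.1]
width: 0.0841
```

Run:
```python
from h import *
goto([.503,-.029,.12],-40)
for n in("scene","top"):
    im,d=r.camera(n);cv2.imwrite(f"pics/{n}3.png",im);np.save(f"{n}3.npy",d)
    c=im[155:300,170:350] if n=="scene" else im[140:275,205:430]
    cv2.imwrite(f"pics/{n}3z.png",cv2.resize(c,None,fx=3.5,fy=3.5))
```

```text
t 7.75 pos [ 0.4505 -0.1727  0.148 ] yaw -39.58725748205604 F [-0.5929 -0.9658 -0.0792] M [ 0.0039 -0.0046 -0.0166] w 0.08408230228780147
rot [-0.1871 -0.2797  0.4132] shift [-0.0513 -0.1441  0.0282]
```

View pics/scene3z.png

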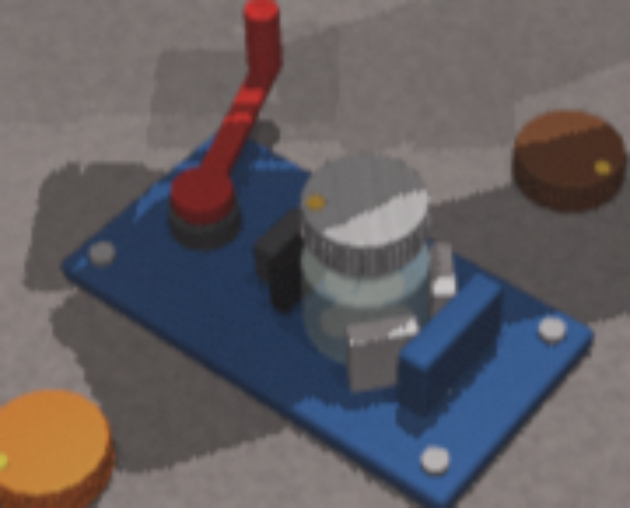

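View pics/top3z.png

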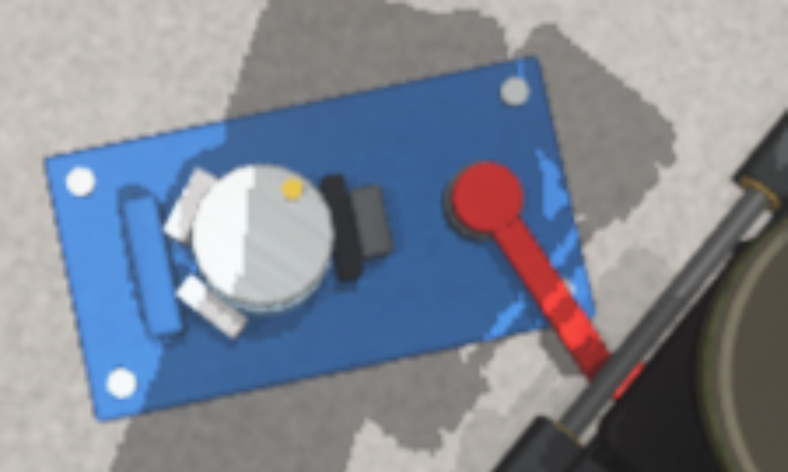

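Run:
```python
from h import *
for n,box in (("top",(250,310,175,240)),("scene",(245,305,190,245))):
  for t in "03":
    d=np.load(f"{n}{t}.npy");P=pts(n,d);z=P[...,2];u0,u1,v0,v1=box
    B=np.zeros(d.shape,bool);B[v0:v1,u0:u1]=1
    m=B&(z>.0895)&(z<.1)
    m=cv2.morphologyEx(m.astype(np.uint8),cv2.MORPH_OPEN,np.ones((3,3),np.uint8))
    c=max(cv2.findContours(m,0,1)[0],key=cv2.contourArea)[:,0].astype(float)
    W=np.array([ray(n,u,v,.092) for u,v in c])[:,:2]
    (cx,cy),rad=cv2.minEnclosingCircle((W*1000).astype(np.float32))
    M=cv2.moments(m,True);cm=ray(n,M["m10"]/M["m00"],M["m01"]/M["m00"],.092)
    A=np.c_[2*W,np.ones(len(W))];s=np.linalg.lstsq(A,(W**2).sum(1),rcond=None)[0]
    print(n,t,"circ",cx,cy,rad,"centroid",cm,"fit",s[:2],np.sqrt(s[2]+s[:2]@s[:2]),"z",np.median(z[m>0]))
```

```text
top 0 circ 502.2137451171875 -29.668542861938477 27.452903747558594 centroid [ 0.5021 -0.0299  0.092 ] fit [ 0.5023 -0.03  ] 0.026454117525854692 z 0.09180200147331291
top 3 circ 501.8223571777344 -28.32574462890625 27.41135025024414 centroid [ 0.5018 -0.028   0.092 ] fit [ 0.5018 -0.0281] 0.026168790022388252 z 0.09182363669145976
scene 0 circ 504.48797607421875 -27.22586441040039 28.08824920654297 centroid [ 0.5051 -0.0264  0.092 ] fit [ 0.5049 -0.0266] 0.026101679408476627 z 0.09155795513255993
scene 3 circ 503.9105529785156 -25.57477378845215 27.981781005859375 centroid [ 0.5046 -0.0254  0.092 ] fit [ 0.5043 -0.0257] 0.02628045057878204 z 0.09152872697483139
```

Emit:
carry_out(
  increments="0 0 0 -0.015 -0.042 0 0.087; 0 0 0 -0.030 -0.085 0 0.087; 0 0 0 -0.045 -0.125 0 0.087; -0.2 -0.3 0.4 -0.0526 -0.1456 0.01 0.087; -0.2 -0.3 0.4 -0.0526 -0.1456 0.023 0.087",
)

```text
time: 8.48
ee_pos: [0.5026, -0.025, 0.1233]
eef_rot: [0.939, -0.343, -0.002, -0.0]
ft_force: [0.0, -1.3, -0.6]
width: 0.0869
```

Emit:
carry_out(
  increments="0 0 0 0 0 0 0.087; 0 0 0 0 0 0 0.087; 0 0 0 0 0 0 0.087; 0 0 0 0 0 0 0.087; 0 0 0 0 0 0 0.087",
)

```text
time: 9.1
ee_pos: [0.5027, -0.0251, 0.1234]
eef_rot: [0.939, -0.343, -0.001, -0.0]
ft_force: [-0.4, 0.4, -0.2]
width: 0.0872
```

Run:
```python
from h import *
goto([.503,-.027,.067],-40);print(r.read_state()["joint_positions"])
for n in("scene","top"):
    im,d=r.camera(n);cv2.imwrite(f"pics/{n}4.png",im)
    c=im[105:250,190:370] if n=="scene" else im[140:275,205:430]
    cv2.imwrite(f"pics/{n}4z.png",cv2.resize(c,None,fx=3.5,fy=3.5))
```

```text
t 9.1 pos [ 0.5027 -0.0251  0.1234] yaw -40.119028561337885 F [-0.3569  0.4368 -0.2119] M [ 0.0086 -0.0784  0.0261] w 0.0871562193302096
rot [ 0.0151  0.1641 -0.119 ] shift [0.0016 0.0012 0.0564]
[ 0.4175  0.1879 -0.4984  1.8764  0.0981  1.1039 -0.8182]
```

View pics/scene4z.png

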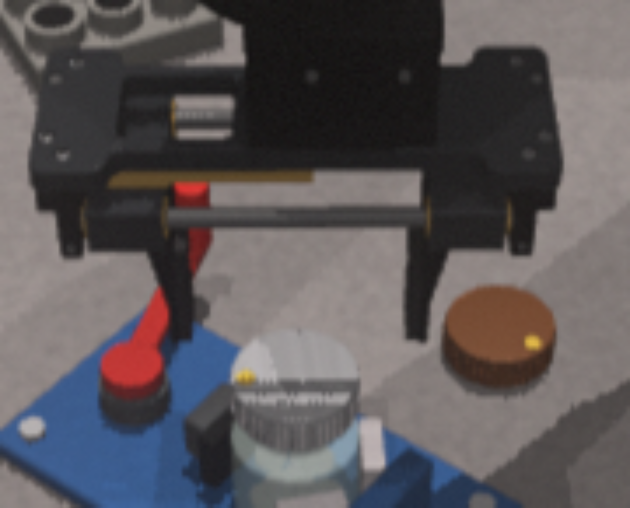

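View pics/top4z.png

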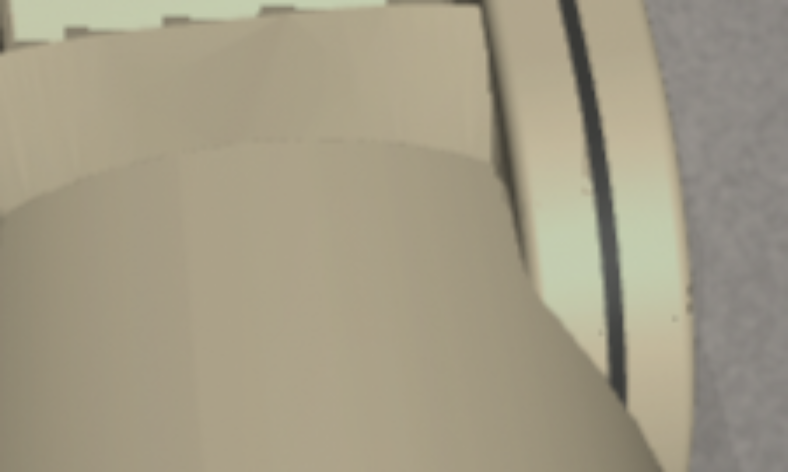

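Emit:
carry_out(
  increments="0 0 0 0.0016 0.0012 0.01 0.087; 0 0 0 0.0016 0.0012 0.025 0.087; 0 0 0 0.0016 0.0012 0.04 0.087; 0 0 0 0.0016 0.0012 0.053 0.087; 0 0 0 0.0016 0.0012 0.058 0.087",
)

```text
time: 9.82
ee_pos: [0.5023, -0.0268, 0.0641]
eef_rot: [0.939, -0.343, -0.002, -0.0]
ft_force: [-0.6, -0.6, 0.7]
width: 0.0872
```

Run:
```python
from h import *
goto([.503,-.027,.0655],-40)
for n in("scene",):
    im,d=r.camera(n);cv2.imwrite(f"pics/{n}5.png",im)
    c=im[130:280,190:370]
    cv2.imwrite(f"pics/{n}5z.png",cv2.resize(c,None,fx=4,fy=4))
```

```text
t 9.825 pos [ 0.5023 -0.0268  0.0641] yaw -40.09518442794475 F [-0.5699 -0.6154  0.6551] M [-0.0104 -0.0217 -0.0007] w 0.08722668333882538
rot [ 0.0669  0.2551 -0.095 ] shift [ 0.0006 -0.0003 -0.0014]
```

View pics/scene5z.png

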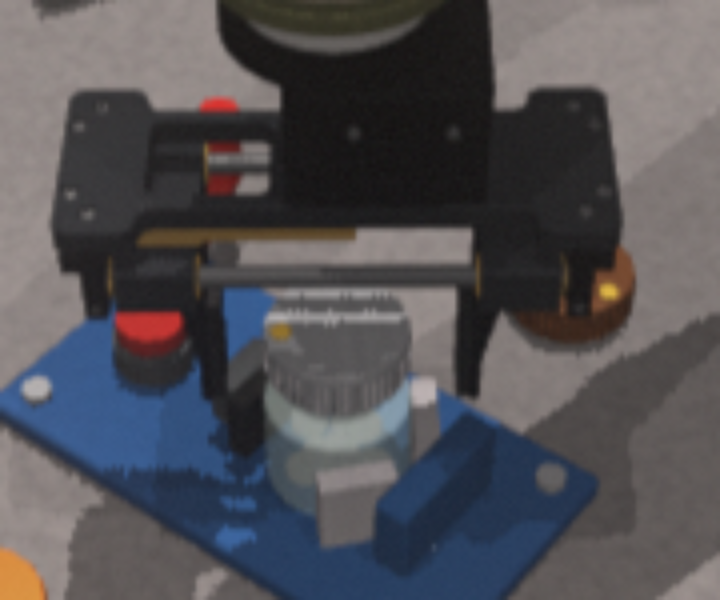

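Emit:
carry_out(
  increments="0 0 0 0.0012 0 -0.001 0.087; 0 0 0 0.0012 0 -0.001 0.06; 0 0 0 0.0012 0 -0.001 0.06; 0 0 0 0.0012 0 -0.001 0.06; 0 0 0 0.0012 0 -0.001 0.06",
  squeeze=6,
)

```text
time: 10.5
ee_pos: [0.5033, -0.0276, 0.0651]
eef_rot: [0.939, -0.343, -0.002, -0.0]
ft_force: [-0.8, -0.1, -0.0]
width: 0.0618
```

Run:
```python
from h import *
goto([.503,-.027,.0655],-40)
for n in("scene",):
    im,d=r.camera(n);cv2.imwrite(f"pics/{n}6.png",im)
    c=im[175:275,220:340]
    cv2.imwrite(f"pics/{n}6z.png",cv2.resize(c,None,fx=6,fy=6,interpolation=cv2.INTER_CUBIC))
```

```text
t 10.5 pos [ 0.5033 -0.0276  0.0651] yaw -40.09538410388959 F [-0.7568 -0.0841 -0.0217] M [-0.0474 -0.037   0.0118] w 0.06176475381016877
rot [ 0.0614  0.2462 -0.0953] shift [-0.0006 -0.0002 -0.0004]
```

View pics/scene6z.png

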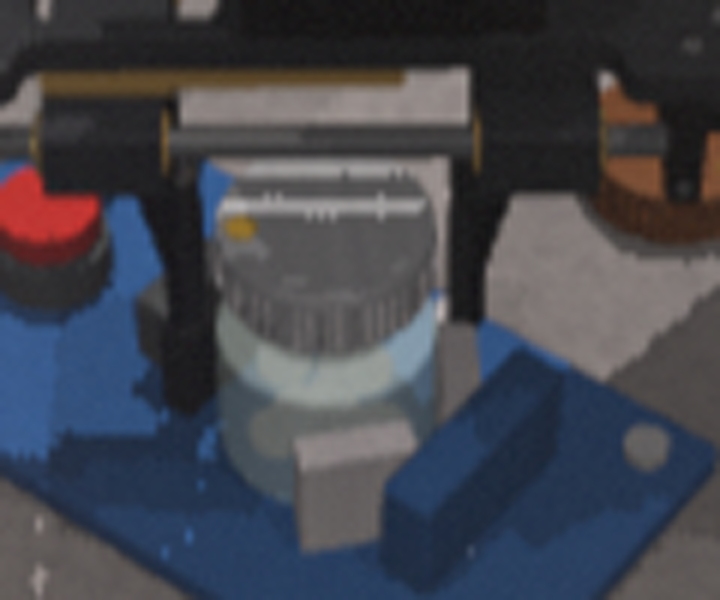

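Emit:
carry_out(
  increments="0 0 0 -0.001 0 0 0.06; 0 0 0 -0.001 0 0 0.06; 0 0 0 -0.001 0 0 0.045; 0 0 0 -0.001 0 0 0.045; 0 0 0 -0.001 0 0 0.045",
  squeeze=6,
)

```text
time: 11.18
ee_pos: [0.5032, -0.0274, 0.0653]
eef_rot: [0.939, -0.343, -0.002, -0.0]
ft_force: [5.2, -2.6, -2.5]
width: 0.0565
```

Run:
```python
from h import *
goto([.503,-.027,.0655],-40)
```

```text
t 11.175 pos [ 0.5032 -0.0274  0.0653] yaw -40.1224504296615 F [ 5.223  -2.6378 -2.5299] M [-0.5485 -0.968   0.0339] w 0.05650515736419236
rot [ 0.0284  0.1745 -0.1224] shift [-0.0004 -0.0002 -0.0002]
```

Emit:
carry_out(
  increments="0 0 0 0.0003 0 0 0.045; 0 0 0 0.0003 0 0 0.045; 0 0 0 0.0003 0 0 0.045; 0 0 0 0.0003 0 0 0.045; 0 0 0 0.0003 0 0 0.045",
  squeeze=15,
)

```text
time: 11.8
ee_pos: [0.5033, -0.0275, 0.0652]
eef_rot: [0.939, -0.343, -0.002, -0.0]
ft_force: [0.8, -0.3, -2.6]
width: 0.0561
```

Run:
```python
from h import *
goto([.503,-.027,.0655],-40)
```

```text
t 11.8 pos [ 0.5033 -0.0275  0.0652] yaw -40.12025950338851 F [ 0.7904 -0.2916 -2.6444] M [ 0.0762 -0.3205  0.0749] w 0.056061267118742965
rot [ 0.031   0.1915 -0.1202] shift [-0.0006 -0.0002 -0.0003]
```

Emit:
carry_out(
  increments="0 0 0 0 0 0 0.045; 0 0 0 0 0 0 0.045; 0 0 -4 0 0 -0.0002 0.045; 0 0 -8 0 0 -0.0004 0.045; 0 0 -12 0 0 -0.0006 0.045",
  squeeze=45,
)

```text
time: 12.42
ee_pos: [0.5029, -0.0278, 0.0657]
eef_rot: [0.97, -0.242, -0.002, -0.0]
ft_force: [-0.6, -1.5, 0.6]
width: 0.0557
```

Run:
```python
from h import *
goto([.5033,-.0275,.0655],-40)
im,d=r.camera("scene");cv2.imwrite("pics/scene7z.png",cv2.resize(im[175:275,220:340],None,fx=6,fy=6,interpolation=cv2.INTER_CUBIC))
```

```text
t 12.425 pos [ 0.5029 -0.0278  0.0657] yaw -28.022275755769627 F [-0.6392 -1.4569  0.5792] M [-0.2264  0.1247 -0.1724] w 0.05569898059020614
rot [ 0.0531  0.2308 11.9778] shift [ 0.0002 -0.0004  0.0002]
```

View pics/scene7z.png

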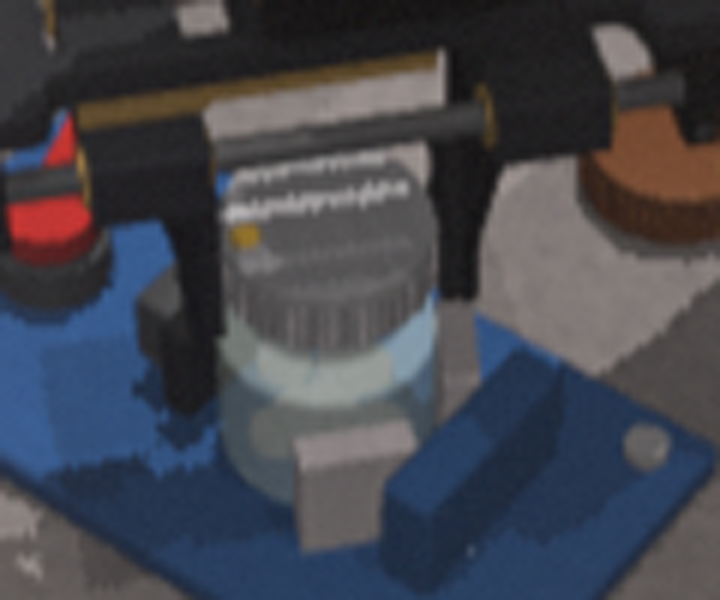

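Emit:
carry_out(
  increments="0 0 -4 0 0 -0.0002 0.045; 0 0 -8 0 0 -0.0004 0.045; 0 0 -12 0 0 -0.0006 0.045; 0 0 -16 0 0 -0.0008 0.045; 0 0 -18 0 0 -0.0009 0.045",
)

```text
time: 13.1
ee_pos: [0.5027, -0.0282, 0.0666]
eef_rot: [0.996, -0.086, -0.002, -0.0]
ft_force: [-0.3, -2.9, -0.9]
width: 0.0558
```

Run:
```python
from h import *
goto([.5033,-.0275,.0655],-40)
im,d=r.camera("scene");cv2.imwrite("pics/scene8z.png",cv2.resize(im[175:275,220:340],None,fx=6,fy=6,interpolation=cv2.INTER_CUBIC))
```

```text
t 13.1 pos [ 0.5027 -0.0282  0.0666] yaw -9.838625848929683 F [-0.2531 -2.8982 -0.9105] M [-0.5689 -0.0126 -0.2249] w 0.055755240753687804
rot [ 0.0493  0.2503 30.1613] shift [ 0.0005 -0.0008  0.0011]
```

View pics/scene8z.png

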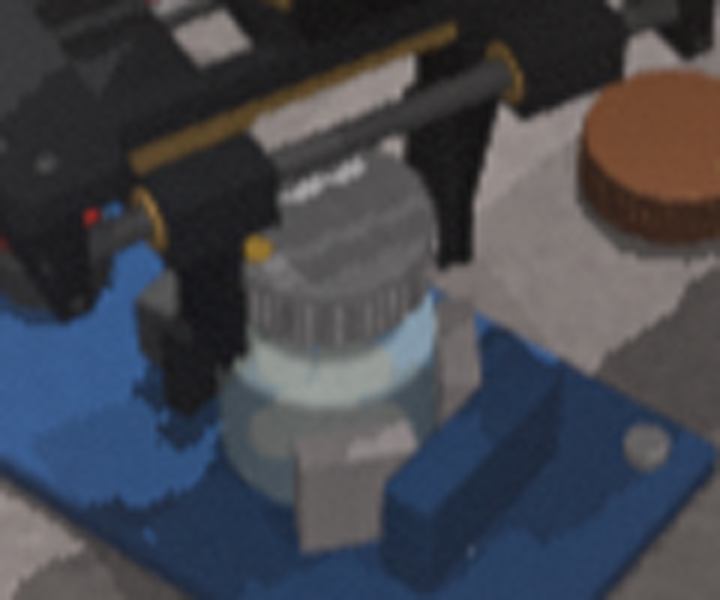

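Emit:
carry_out(
  increments="0 0 -3 0 0 -0.0002 0.045; 0 0 -6 0 0 -0.0003 0.045; 0 0 -9 0 0 -0.0004 0.045; 0 0 -12 0 0 -0.0006 0.045; 0 0 -12 0 0 -0.0006 0.045",
)

```text
time: 13.78
ee_pos: [0.5028, -0.0282, 0.0673]
eef_rot: [1.0, 0.019, -0.002, -0.001]
ft_force: [0.9, -1.3, 0.5]
width: 0.0558
```

Run:
```python
from h import *
goto([.5033,-.0275,.0655],-40)
```

```text
t 13.775 pos [ 0.5028 -0.0282  0.0673] yaw 2.177522326466833 F [ 0.918  -1.3333  0.5173] M [-0.2995 -0.1061  0.0965] w 0.05581340202418398
rot [ 0.0244  0.2488 42.1773] shift [ 0.0006 -0.0007  0.0018]
```

Emit:
carry_out(
  increments="0 0 -2 0 0 -0.0001 0.045; 0 0 -4 0 0 -0.0002 0.045; 0 0 -5 0 0 -0.0003 0.045; 0 0 -5 0 0 -0.0003 0.045; 0 0 -5 0 0 -0.0003 0.045",
)

```text
time: 14.4
ee_pos: [0.5028, -0.0282, 0.0676]
eef_rot: [0.998, 0.063, -0.002, -0.001]
ft_force: [0.7, -1.2, 1.7]
width: 0.0555
```

Run:
```python
from h import *
goto([.5033,-.0275,.0655],-40)
```

```text
t 14.4 pos [ 0.5028 -0.0282  0.0676] yaw 7.171882407042323 F [ 0.7143 -1.1637  1.6861] M [-0.2681 -0.0648 -0.0155] w 0.05548778542142883
rot [ 0.0127  0.2434 47.1717] shift [ 0.0006 -0.0006  0.0021]
```

Emit:
carry_out(
  increments="0 0 -1 0 0 -0.0001 0.045; 0 0 -2 0 0 -0.0001 0.045; 0 0 -3 0 0 -0.0002 0.045; 0 0 -4 0 0 -0.0002 0.045; 0 0 -4 0 0 -0.0002 0.045",
)

```text
time: 15.02
ee_pos: [0.503, -0.028, 0.0682]
eef_rot: [0.995, 0.098, -0.002, -0.001]
ft_force: [-1.4, 0.7, 6.2]
width: 0.0556
```

Run:
```python
from h import *
goto([.5033,-.0275,.0655],-40)
im,d=r.camera("scene");cv2.imwrite("pics/scene9z.png",cv2.resize(im[175:275,220:340],None,fx=6,fy=6,interpolation=cv2.INTER_CUBIC))
```

```text
t 15.025 pos [ 0.503  -0.028   0.0682] yaw 11.24007362905512 F [-1.4121  0.6509  6.2247] M [-0.1458  0.1914  0.0451] w 0.05558349729385776
rot [-0.0027  0.2174 51.2399] shift [ 0.0004 -0.0004  0.0027]
```

View pics/scene9z.png

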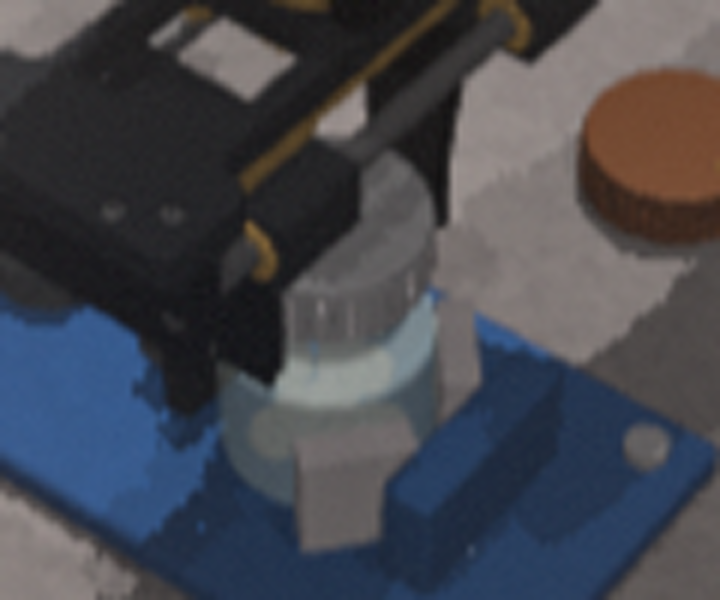

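Emit:
carry_out(
  increments="0 0 0 0 0 -0.0004 0.045; 0 0 0 0 0 -0.0007 0.045; 0 0 0 0 0 -0.0007 0.045; 0 0 0 0 0 -0.0007 0.045; 0 0 0 0 0 -0.0007 0.045",
)

```text
time: 15.7
ee_pos: [0.5031, -0.028, 0.0689]
eef_rot: [0.995, 0.098, -0.002, -0.001]
ft_force: [-0.4, -0.7, 4.4]
width: 0.0555
```

Run:
```python
from h import *
goto([.5033,-.0275,.0655],-40)
```

```text
t 15.7 pos [ 0.5031 -0.028   0.0689] yaw 11.233875115486565 F [-0.4379 -0.7341  4.4318] M [-0.1308  0.0647 -0.0327] w 0.055534293296693606
rot [-0.0043  0.2154 51.2337] shift [ 0.0003 -0.0004  0.0034]
```

Emit:
carry_out(
  increments="0 0 0 0 0 -0.0004 0.045; 0 0 0 0 0 -0.0008 0.045; 0 0 0 0 0 -0.0012 0.045; 0 0 0 0 0 -0.0016 0.045; 0 0 0 0 0 -0.002 0.045",
)

```text
time: 16.32
ee_pos: [0.5029, -0.0279, 0.0708]
eef_rot: [0.995, 0.098, -0.002, -0.001]
ft_force: [-0.7, 0.3, -0.8]
width: 0.0554
```

Run:
```python
from h import *
goto([.5033,-.0275,.0655],-40)
im,d=r.camera("scene");cv2.imwrite("pics/scene10z.png",cv2.resize(im[175:275,220:340],None,fx=6,fy=6,interpolation=cv2.INTER_CUBIC))
```

```text
t 16.325 pos [ 0.5029 -0.0279  0.0708] yaw 11.239067238324413 F [-0.6943  0.2637 -0.8351] M [ 0.0215 -0.0813 -0.0362] w 0.055372198696275764
rot [-0.0051  0.2359 51.2388] shift [ 0.0005 -0.0003  0.0053]
```

View pics/scene10z.png

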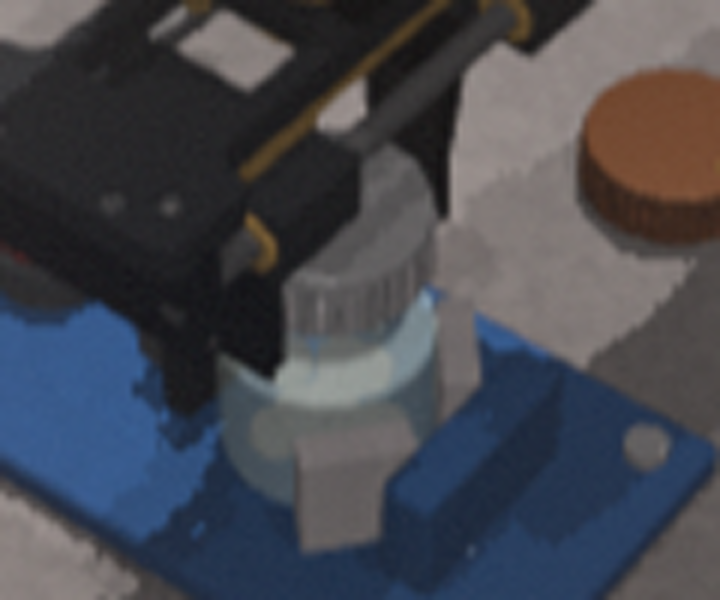

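Emit:
carry_out(
  increments="0 0 0 0 0 -0.002 0.045; 0 0 0 0 0 -0.004 0.045; 0 0 0 0 0 -0.006 0.045; 0 0 0 0 0 -0.008 0.045; 0 0 0 0 0 -0.010 0.045",
)

```text
time: 17.0
ee_pos: [0.503, -0.028, 0.081]
eef_rot: [0.995, 0.098, -0.002, -0.001]
ft_force: [-0.4, -0.2, 0.4]
width: 0.0556
```

Run:
```python
from h import *
goto([.5029,-.0279,.0955],11.2)
im,d=r.camera("scene");cv2.imwrite("pics/scene11z.png",cv2.resize(im[175:275,220:340],None,fx=6,fy=6,interpolation=cv2.INTER_CUBIC))
```

```text
t 17.0 pos [ 0.503 -0.028  0.081] yaw 11.234815578813766 F [-0.4107 -0.178   0.3588] M [-0.048  -0.1089  0.0163] w 0.05556994887590444
rot [-0.0975  0.1941  0.0347] shift [-0.0002 -0.0001 -0.0145]
```

View pics/scene11z.png

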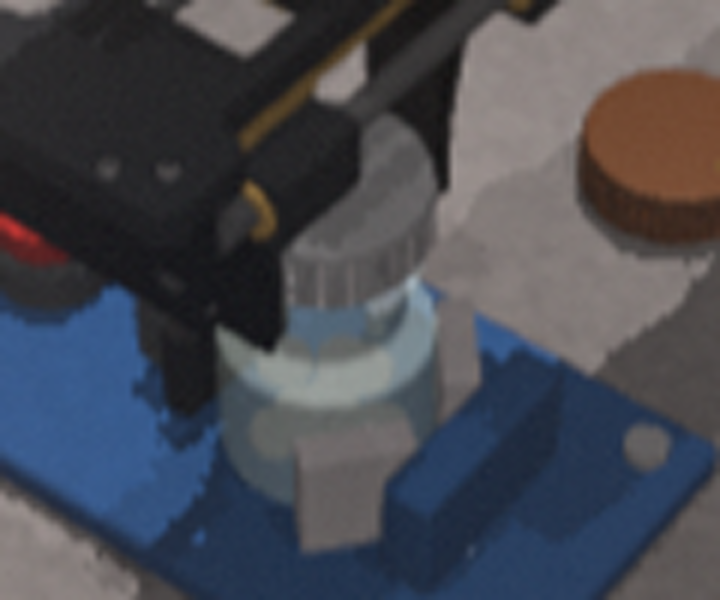

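The cap is rising clear and the jar is staying in place. I'll finish the lift.

Emit:
carry_out(
  increments="0 0 0 0 0 -0.004 0.045; 0 0 0 0 0 -0.008 0.045; 0 0 0 0 0 -0.012 0.045; 0 0 0 0 0 -0.0145 0.045; 0 0 0 0 0 -0.0145 0.045",
)

```text
time: 17.68
ee_pos: [0.5033, -0.028, 0.096]
eef_rot: [0.995, 0.098, -0.001, -0.001]
ft_force: [-0.1, 1.0, -0.7]
width: 0.0558
```

Emit:
carry_out(
  increments="0 0 0 0 0 0 0.045; 0 0 0 0 0 0 0.045; 0 0 0 0 0 0 0.045; 0 0 0 0 0 0 0.045; 0 0 0 0 0 0 0.045",
)

```text
time: 18.3
ee_pos: [0.5033, -0.028, 0.096]
eef_rot: [0.995, 0.098, -0.001, -0.001]
ft_force: [-1.0, 0.3, -0.9]
width: 0.0552
```

Run:
```python
from h import *
goto([.5029,-.0279,.0955],11.2)
im,d=r.camera("scene");cv2.imwrite("pics/scene12z.png",cv2.resize(im[145:275,190:340],None,fx=5,fy=4.6,interpolation=cv2.INTER_CUBIC))
# rim / gasket visible heights under the cap, cap top height
P=pts("scene",d)
for c in (278,281,284,287):
    print(c,[(v,round(P[v,c,2]*1000)) for v in range(192,250,3)])
im,d=r.camera("top");cv2.imwrite("pics/top12.png",im)
```

```text
t 18.3 pos [ 0.5033 -0.028   0.096 ] yaw 11.23436864306457 F [-1.0154  0.255  -0.8646] M [ 0.0207 -0.0646  0.0017] w 0.055216259953006504
rot [-0.0819  0.157   0.0343] shift [-0.0004 -0.0002  0.0005]
278 [(192, 181), (195, 175), (198, 122), (201, 122), (204, 122), (207, 122), (210, 120), (213, 115), (216, 109), (219, 89), (222, 85), (225, 83), (228, 76), (231, 69), (234, 61), (237, 58), (240, 57), (243, 49), (246, 46), (249, 44)]
281 [(192, 123), (195, 124), (198, 121), (201, 121), (204, 122), (207, 123), (210, 118), (213, 114), (216, 107), (219, 85), (222, 86), (225, 82), (228, 77), (231, 68), (234, 60), (237, 55), (240, 54), (243, 49), (246, 47), (249, 45)]
284 [(192, 122), (195, 121), (198, 122), (201, 121), (204, 123), (207, 123), (210, 116), (213, 110), (216, 104), (219, 86), (222, 81), (225, 80), (228, 67), (231, 62), (234, 58), (237, 55), (240, 53), (243, 46), (246, 46), (249, 45)]
287 [(192, 121), (195, 122), (198, 120), (201, 123), (204, 124), (207, 120), (210, 113), (213, 107), (216, 82), (219, 82), (222, 82), (225, 64), (228, 61), (231, 58), (234, 57), (237, 53), (240, 48), (243, 43), (246, 47), (249, 46)]
```

View pics/scene12z.png

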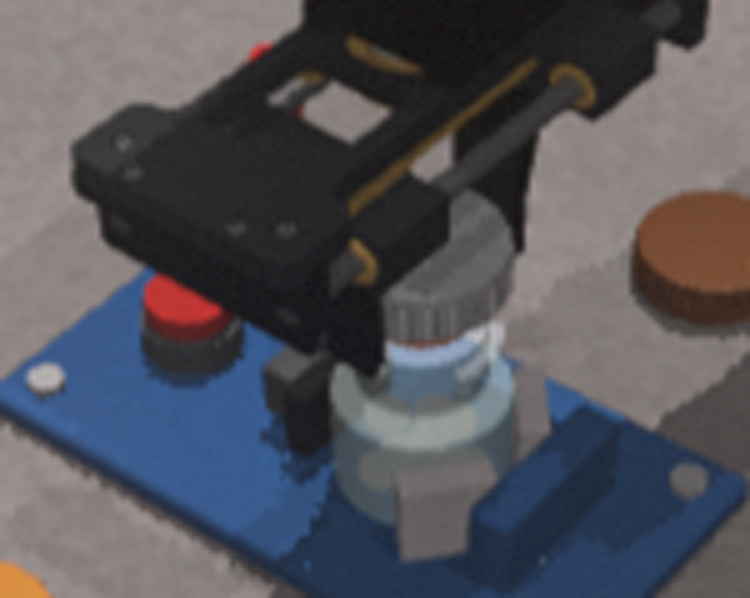

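The cap top is at 122 mm, so its underside is at about 102 mm. The jar rim is at about 86 mm, with the orange gasket plate just visible above it, which leaves a 16 mm gap. The jar is seated in the clamp and the tool carries only the cap's weight, so I'm handing in.

```bash
python3 -c "
from bench import r
print(r.close_job())"
```

```text
the job is handed in; nothing more can be done
None
```

The jar is open and the job is handed in. The arm is still holding the cap level, about 16 mm above the jar's mouth, and the run took about 18 s of the 48 s allowed.

- **Lever:** I gripped the red knob and swung it about 67° (1.18 rad) clockwise, until the force rose to about 18 N at the stop. The pictures then showed the jaw pressed against the jar.
- **Cap:** I centred the grip until the side force was below 1 N, then twisted the cap 51° anticlockwise, rising with the thread. I stopped there because the tool jumped up and the upward force rose by about 5 N, then lifted straight up.
- **Last checks:** The cap top measured 122 mm above the surface, so its underside is at about 102 mm against the rim at 86 mm. The force on the tool is about −0.9 N, roughly the cap's weight, and the tilt is about 0.2°.
- **Jar:** It shows in the same place in the clamp in the last pictures, with no visible turn. I judged that by eye, because I did not measure `jar_mark`.
- **Less certain:**
  - The two cameras disagreed by 3–4 mm sideways, so I used their average and corrected it by touch.
  - The upward force at release (4–6 N) was below the nominal 15 N of the gasket spring. It fell steadily to the cap's weight as the cap rose, so I took it as free.
  - In the last views the gripper hid most of the lever arm, and I did not look at the final top picture. The lever's clamped position rests on the earlier pictures and on its brake.

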